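# Open the crate lid to its stop and stow the reader

### The job

Swing the small crate's hinged lid open until it presses onto the rubber buffer of its stop, gently but firmly enough that the buffer clearly gives a few millimetres, and leave it resting there without forcing it. Then lay the handheld reader flat, screen up, on the bottom of the open crate, setting it down rather than dropping it, and leave everything else on the table where it is.

Things in the scene. Friction and masses are not known exactly. Their poses are not given: they have to be found in the camera images.
- crate: Fixed small white crate with blue rims, 160 (its x) x 260 (its y) x 65 mm high, walls and floor 5 mm thick, open top under the lid. Origin: centre of its underside on the table, z up. Its -x side is the front, with the lid's handle; the lid is hinged along the top of its +x side. Its front is turned to about +y (the robot's left), give or take 20 degrees
- lid (a joint): Angle of the blue lid (160 x 260 x 8 mm, about 0.3 kg), rad: 0 shut and level, pi/2 upright. It starts between 0 and 0.15. The hinge is stiff (0.45 N m of friction, 2 to 4 N at the handle while it moves): the lid stays where it is left. The angle at which it meets the stop, between 1.6 and 1.92, differs each time and is not told: the pushing force rises there
- lid_hinge (a point): Point on the hinge axis at the middle of the lid's hinged edge, at the underside of the lid, 66 mm above the table. The axis is the crate's y axis. Its axes turn with the lid: x points from the handle to the hinge, z out of the lid's outer face
- lid_handle (a point): Middle of the lid's handle: a round steel bar, 12 mm thick, 110 mm long, parallel to the hinge and 202 mm from its axis, in the plane of the lid, 42 mm beyond its front edge (36 mm clear between bar and edge). With the lid shut it is 70 mm above the table and can be pinched from above, closing along the crate's x. It may turn between the fingers as the lid swings
- strike: Thin steel strike plate, 56 x 50 x 3 mm, fixed in the middle of the lid's outer face, centre 95 mm from the hinge; it is what meets the buffer. Origin: centre of its underside, z out of the lid
- stop: The lid's stop, fixed on the crate's hinge side: a grey column, 20 x 50 mm, 176 mm high, centred 105 mm beyond the hinge in the crate's +x, with a steel rod that carries a black domed rubber buffer (24 mm across) pointing at the lid. How far the rod sticks out is set differently each time and is not told. Origin: that of the crate, whatever the rod's setting
- stop_rod_hole (a point): Where the stop's rod passes through the column, 156 mm above the table. The rubber buffer on the rod gives 1 mm per 2.5 N, 12 mm at most; over 25 N is forcing it. It meets the lid 90 to 96 mm from the hinge, so the push at the handle is a bit less than half the force on the buffer, plus hinge friction: about 0.55 N more per mm of handle travel
- reader: Loose handheld reader: dark block 100 (its x) x 52 (its y) x 36 mm high, with a pale screen and small white keys on top and a yellow end at +x, 0.18 to 0.33 kg. Lies flat on the table to the robot's left. Origin: centre of its underside, z up through the screen
- tin: Bystander: loose brass-coloured round tin, 60 mm across, 60 mm high. Origin: centre of its underside. Stands in one of the two places left of the crate, the reader in the other
- flask: Bystander: loose blue flask, 68 mm across, 200 mm high, at the far left. Origin: centre of its underside
- mug: Bystander: loose white mug, 80 mm across, 92 mm high, at the back. Origin: centre of its underside
- stamp: Bystander: loose wooden hand stamp, 44 mm across, 82 mm high, on the right. Origin: centre of its underside
Mind the look-alikes: they are no part of the job. Of the things that look like the reader, the middle-sized one is meant.

How it is judged:
By the outcome, as a careful person would: the job done as asked, in the order asked, and still so for the second after the job is handed in, with the robot touching nothing.
It also fails if it takes over 70 s, if anything falls off the work surface, if the arm or the gripper's body presses on something with over 40 N, if the wrist force passes 120 N, or if a joint passes its speed limit or range.

### The arm

A 7-joint arm with a two-finger parallel gripper is mounted at the origin on the work surface. World frame = base frame: x ahead of the robot, y to its left, z up, the work surface at z = 0. Lengths are in m, angles in rad, forces in N, time in s.
With the tool pointing down it reaches from about 0.425 to 0.8 m from the base axis. Payload 8.3 kg.
Tool frame: the origin (TCP) lies between the finger pads; the fingertips stand 8 mm ahead of it and the grasp point (between the pads) lies 11 mm behind it (arm.tip_extent is the distance from the TCP to the fingertips, in m); z points along the fingers, x is the direction in which the jaws open and shut, and the axes are right-handed (so a half turn about z gives the same grasp; the last joint's range is limited). The gripper opens to 85 mm and grips with 20 to 120 N. Pads are 22 mm wide; open, the fingers measure 114 mm over their backs; the gripper's body (76 mm by 85 mm) begins 54 mm behind the grasp point. The pads swing forward as they close: fully open they stand 13 mm farther back than shut.
Start: joints at [1.285, 0.383, 0.016, 1.37, -0.006, 1.388, -0.046], TCP at [0.138, -0.61, 0.212] pointing down, gripper open.
Joint ranges: [-2.95, 2.95], [-0.25, 2.06], [-1.52, 1.56], [0.18, 2.33], [-1.44, 4.58], [0.02, 2.06], [-3.01, 3.01]. Speed limits (rad/s): [2.39, 2.39, 3.01, 3.01, 3.14, 3.14, 3.14].

### API

Orientations are given as a unit quaternion [x, y, z, w].
In Python, from bench import arm gives the robot as it stands.
- The arm moves only by the shell command python3 -m pendant 'ROWS' [OPENING]. ROWS is JSON, a list of rows, each a list of 6 numbers: the shift along the tool's x, y, z in cm, then the turn, a rotation vector about the tool's x, y, z in rad. A call has 1 to 8 rows; each row shifts and turns the commanded pose from where the row before left it, along the tool's axes as they then stand; what a row does not reach is not made up. A row lasts 1/10 s, in which the tool goes at most 50 mm and 8.59 degrees, less where a joint would pass 70% of its speed; a pose out of reach is approached as far as the arm can. A call with a gripper value outside its range is refused whole. OPENING is the finger opening in cm, from 0 to 8.54, set as the call begins (- or left out, the last holds). The fingers move at their own pace and stop on an object; the grip force is fixed at half the most. Time passes only in rows, so rows that do not move let the fingers close. It gives the time, the measured TCP pose, the force and the opening at its end, in the units of the state.
- arm.get_obs(): the state, without advancing time (a new reading comes with each control period).
- arm.snapshot(name): name is "scene" or "top" or "wrist"; returns a dict with "frame" (420x560x3 uint8, blue, green, red), "depth" (420x560 float32, m along the optical axis (not along the pixel's ray), 0 where there is no reading), "fx", "fy", "cx", "cy" (pixels), "camera_from_world" (4x4, takes a point from world to camera coordinates); the wrist camera has in their place "tool_from_camera" (4x4, takes a point from camera to tool coordinates, whose origin is the TCP and whose axes are the tool frame's). Camera axes: x right, y down, z forward; pixel columns grow to the right and rows downward; lengths in m; the calibration is good to about 2 mm. A picture is of the moment at which its call begins: read the wrist's pose just before it.
- arm.hand_in(): hands the job in, once; it reports no verdict.
Trained networks look in the newest picture that a camera, given by its name, has taken for a name from the list of things; names that differ only in an ending like _2 or _b are one class to them, and where a whole thing is asked for, a point or a joint stands for the part that bears it (a point fixed in the world has none). Each returns a list of dicts, best first, with "confidence" (0 to 1); they miss things now and then, are a little off and sometimes report something else, mostly with a low value. They report only what shows in the picture. A call takes as long as a camera call. They do not tell look-alikes from the thing itself.
- arm.search_frame(camera, thing): "centre" ([row, column] in pixels, amid what is visible of it).
The state is a dict: "clock": time; "joint_positions": joint angles; "joint_velocities": joint speeds; "effort": joint torques, N m; "position": TCP position; "tool_rot": TCP orientation; "wrist_force": force on the tool from outside, world axes, zero at the start; "ft_torque": the same for the moment, N m; "grip_width": finger opening in m.
Only numpy, scipy, OpenCV 4.12 (cv2) and the standard library are available. Lean on these libraries where they do the work, as an engineer would, in place of code of your own. Each camera call takes 0.05 s, during which the arm holds its last target.

## Working session

There is one attempt and no reset: what is moved stays moved. The work goes in short steps, Python scripts to look and compute and a shell command to move; the robot and the scene stay as the last step left them, time stands still between calls to the robot, and variables do not carry over. Pictures are saved under pics/ and viewed, and the job is handed in when it is done.

```bash
mkdir -p pics; ls; python3 - <<'E'
from bench import arm
import cv2,numpy as np
o=arm.get_obs(); print({k:np.round(v,3).tolist() for k,v in o.items()})
for n in("scene","top"):
    s=arm.snapshot(n); cv2.imwrite(f"pics/{n}0.png",s["frame"]); np.savez(f"/tmp/{n}0.npz",**s)
    print(n,s["fx"],s["cx"],s["cy"],np.round(s["camera_from_world"],3).tolist())
    for t in("reader","crate","lid_handle","stop","tin","flask","mug","stamp","strike"):
        print(t,[(np.round(d["centre"]).tolist(),round(d["confidence"],2)) for d in arm.search_frame(n,t)])
E
```

```text
pics
{'clock': 0.0, 'joint_positions': [1.285, 0.384, 0.016, 1.371, -0.006, 1.388, -0.047], 'joint_velocities': [-0.0, 0.001, -0.0, -0.0, -0.002, 0.0, -0.002], 'effort': [0.001, -62.759, 0.845, -37.181, 0.017, 0.014, 0.0], 'position': [0.138, -0.609, 0.211], 'tool_rot': [0.781, -0.624, -0.001, -0.001], 'wrist_force': [-0.825, -0.542, -0.466], 'ft_torque': [0.026, 0.01, -0.043], 'grip_width': 0.085}
scene 389.8284874331918 276.6213735895767 210.05145859481834 [[0.684, 0.729, 0.009, -0.428], [0.596, -0.552, -0.583, -0.284], [-0.42, 0.404, -0.812, 1.526], [0.0, 0.0, 0.0, 1.0]]
reader [([216.0, 348.0], 0.81), ([144.0, 349.0], 0.81), ([180.0, 329.0], 0.56)]
crate [([223.0, 248.0], 0.87), ([180.0, 329.0], 0.39)]
lid_handle [([218.0, 253.0], 0.87)]
stop []
tin [([154.0, 309.0], 0.73)]
flask [([168.0, 372.0], 0.86), ([275.0, 303.0], 0.28)]
mug []
stamp [([297.0, 140.0], 0.53)]
strike []
top 459.2271813973607 282.1106420937321 207.82794001067762 [[0.001, -1.0, 0.016, -0.002], [-0.998, -0.002, -0.062, 0.627], [0.062, -0.016, -0.998, 1.362], [0.0, 0.0, 0.0, 1.0]]
reader [([218.0, 187.0], 0.73), ([172.0, 203.0], 0.7)]
crate [([239.0, 295.0], 0.69)]
lid_handle [([237.0, 287.0], 0.91), ([246.0, 346.0], 0.21)]
stop [([247.0, 341.0], 0.98)]
tin [([267.0, 168.0], 0.78)]
flask [([190.0, 143.0], 0.72)]
mug [([153.0, 299.0], 0.67), ([240.0, 293.0], 0.61)]
stamp [([246.0, 426.0], 0.6)]
strike [([233.0, 287.0], 0.69)]
```

View pics/scene0.png

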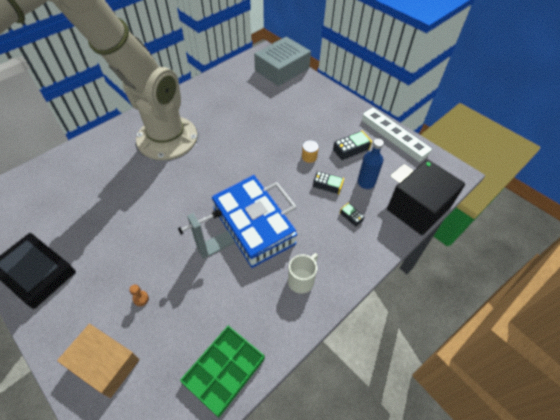

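View pics/top0.png

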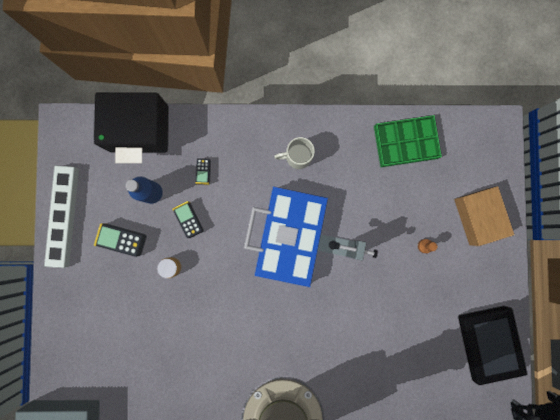

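Three things look like the reader (top picture, row/column): a large one at (239,120), a middle one at (218,187) and a small one at (172,203). The middle one should be the target. I'll check it with sizes and a close crop.

```bash
cat > h.py <<'E'
import numpy as np,cv2
def cloud(s):
    d=s["depth"]; v,u=np.mgrid[:d.shape[0],:d.shape[1]]
    P=np.stack([(u-s["cx"])/s["fx"]*d,(v-s["cy"])/s["fy"]*d,d,np.ones_like(d)],-1)
    W=P@np.linalg.inv(s["camera_from_world"]).T
    W=W[...,:3].copy(); W[d<=0]=np.nan
    return W
E
python3 - <<'E'
from h import *
for n,boxes in (("top",{"big":(210,262,90,150),"mid":(195,245,165,212),"small":(150,192,185,220),"tin":(250,285,150,188),"crate":(180,295,235,335),"stop":(228,265,325,385),"flask":(170,210,115,165),"mug":(130,175,270,320),"stamp":(230,260,410,445)}),("scene",{"big":(125,165,325,375),"mid":(165,200,308,348),"small":(198,230,335,370),"stop":(195,260,175,225)})):
    s=dict(np.load(f"/tmp/{n}0.npz")); W=cloud(s)
    for k,(a,b,c,d) in boxes.items():
        w=W[a:b,c:d].reshape(-1,3); w=w[np.isfinite(w[:,2])]; m=w[w[:,2]>0.012]
        if len(m)<5: print(n,k,len(m));continue
        zt=np.percentile(m[:,2],95); t=m[m[:,2]>zt-0.008]
        r=cv2.minAreaRect((t[:,:2]*1000).astype(np.float32))
        print(n,k,"ztop",round(zt,3),"rect mm",np.round(r[0]),np.round(r[1]),round(r[2],1),len(t))
s=dict(np.load("/tmp/top0.npz"));cv2.imwrite("pics/crop0.png",cv2.resize(s["frame"][145:300,85:245],None,fx=5,fy=3.8,interpolation=cv2.INTER_CUBIC)[:590])
cv2.imwrite("pics/crop1.png",cv2.resize(s["frame"][175:300,235:395],None,fx=5,fy=4.7,interpolation=cv2.INTER_CUBIC))
W=cloud(s)
# handle + lid fits
w=W[180:295,235:335]; f=s["frame"][180:295,235:335].astype(int)
blue=(f[...,0]>120)&(f[...,2]<90)&(w[...,2]>0.05)
p=w[w[...,2]>0.055]; 
A=np.c_[p[:,:2],np.ones(len(p))]; b=w[blue]
A=np.c_[b[:,:2],np.ones(len(b))]; print("plane",np.linalg.lstsq(A,b[:,2],rcond=None)[0])
r=cv2.minAreaRect((b[:,:2]*1000).astype(np.float32));print("lid",r,b[:,2].min(),b[:,2].max())
E
```

```text
top big ztop 0.052 rect mm [532. 477.] [132.  67.] 75.1 890
top mid ztop 0.041 rect mm [592. 278.] [99. 51.] 27.2 508
top small ztop 0.033 rect mm [738. 238.] [39. 76.] 89.5 285
top tin ztop 0.064 rect mm [450. 332.] [53. 53.] 29.6 271
top crate ztop 0.09 rect mm [544. -22.] [242. 259.] 78.4 2264
top stop ztop 0.177 rect mm [ 504. -178.] [48. 85.] 2.3 145
top flask ztop 0.201 rect mm [676. 395.] [29. 30.] 1.3 118
top mug ztop 0.094 rect mm [787. -53.] [78. 79.] 65.9 133
top stamp ztop 0.082 rect mm [ 513. -435.] [23. 22.] 0.7 62
scene big ztop 0.149 rect mm [667. 383.] [14. 33.] 65.6 64
scene mid ztop 0.037 rect mm [591. 278.] [100.  56.] 28.8 325
scene small ztop 0.028 rect mm [736. 237.] [42. 76.] 87.6 221
scene stop ztop 0.174 rect mm [ 509. -175.] [86. 51.] 78.7 120
plane [0.01610225 0.06628503 0.07281751]
lid ((540.8333129882812, -26.264122009277344), (163.2020721435547, 261.2536315917969), 78.65126037597656) 0.05782135326514348 0.09873759049746411
```

View pics/crop0.png

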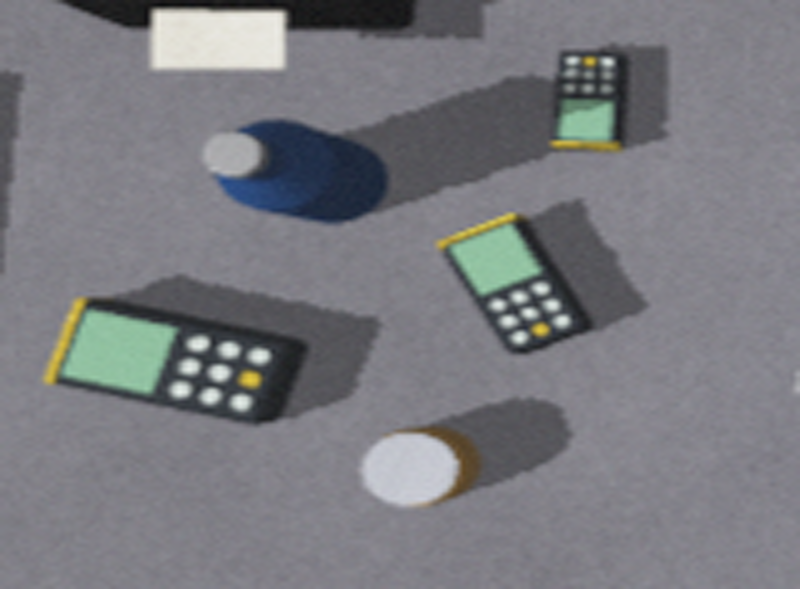

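View pics/crop1.png

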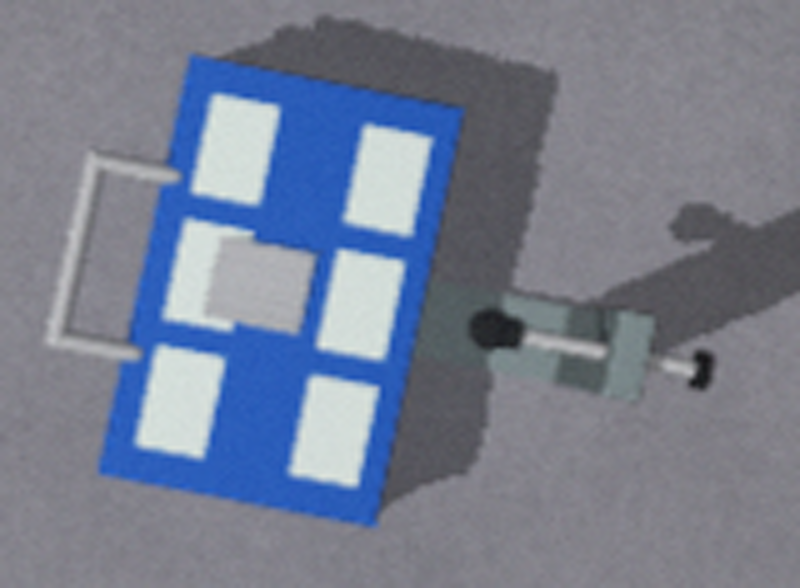

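The middle reader measures 99 x 51 mm with its top about 38 mm up, which matches. The other two measure 132 x 67 mm and 76 x 39 mm. The crop shows it at about (460,285), screen and keys up, yellow end to the upper left. Next I'll refine the crate frame, handle and buffer.

```bash
cat >> h.py <<'E'
from scipy.spatial.transform import Rotation as R
def go(target,yaw=None,obs=None):
    """remaining shift (cm, tool axes) and tool-z turn (rad) to put TCP at target, tool down with tool x at world yaw deg"""
    from bench import arm
    o=obs or arm.get_obs(); r=R.from_quat(o["tool_rot"])
    d=r.inv().apply(np.array(target)-o["position"])*100
    print("pos",np.round(o["position"],4),"shift cm",np.round(d,2))
    if yaw is not None:
        a=np.deg2rad(yaw); x=np.array([np.cos(a),np.sin(a),0]); z=np.array([0,0,-1.]); T=R.from_matrix(np.c_[x,np.cross(z,x),z])
        print("turn",np.round((r.inv()*T).as_rotvec(),3), "shift in final axes",np.round(T.inv().apply(np.array(target)-o["position"])*100,2))
    print("t",round(o["clock"],2),"F",np.round(o["wrist_force"],1),"grip",round(o["grip_width"],4))
def cf(p,hinge,yaw):
    """world -> crate-like axes about hinge (x toward stop, y, z above table)"""
    a=np.deg2rad(yaw); M=np.array([[np.cos(a),-np.sin(a),0],[np.sin(a),np.cos(a),0],[0,0,1]])
    return (np.asarray(p)-np.array([hinge[0],hinge[1],0]))@M
E
python3 - <<'E'
from h import *
yaw=-101.4; c0=np.array([.541,-.0263])
for n in("top","scene"):
    s=dict(np.load(f"/tmp/{n}0.npz")); W=cloud(s).reshape(-1,3); f=s["frame"].reshape(-1,3).astype(int)
    ok=np.isfinite(W[:,2]); W=W[ok]; f=f[ok]
    L=cf(W,c0,yaw)
    m=(abs(L[:,1])<.07)&(L[:,0]<-.11)&(L[:,0]>-.14)&(L[:,2]>.05)
    h=L[m]; print(n,"handle x",np.median(h[:,0]),"y",h[:,1].min(),h[:,1].max(),"z",np.percentile(h[:,2],[50,90]), (m).sum())
    # blue lid yaw via PCA-less minAreaRect of top plane
    m=(abs(L[:,0])<.1)&(abs(L[:,1])<.15)&(L[:,2]>.055)&(L[:,2]<.11)
    l=L[m]; 
    for q in (-.1,-.06,-.02,.02,.06,.1):
        b=l[abs(l[:,1]-q)<.006]; print("  y",q,"x",np.round(np.percentile(b[:,0],[1,99]),4),end=";")
    print("y-range",np.percentile(l[:,1],[.5,99.5]))
    A=np.c_[l[:,:2],np.ones(len(l))];print(" plane",np.linalg.lstsq(A,l[:,2],rcond=None)[0])
    m=(abs(L[:,1])<.06)&(L[:,0]>.085)&(L[:,0]<.28)&(L[:,2]>.1)
    for i in np.where(m)[0][::(2 if n=='scene' else 3)]: print(np.round(L[i],3),f[i],end=' ')
    print()
E
```

```text
top handle x -0.11941125133871365 y -0.05864076300053776 0.062457904145362377 z [0.09123482 0.09517429] 189
  y -0.1 x [-0.0794  0.0797];  y -0.06 x [-0.0936  0.0795];  y -0.02 x [-0.0792  0.0798];  y 0.02 x [-0.079   0.0807];  y 0.06 x [-0.0975  0.0801];  y 0.1 x [-0.0783  0.0796];y-range [-0.12780784  0.13045961]
 plane [-0.0784469   0.00151215  0.08033053]
[0.108 0.012 0.157] [73 72 65] [0.177 0.025 0.111] [78 74 73] [0.105 0.008 0.159] [56 53 49] [0.113 0.01  0.163] [52 48 45] [0.176 0.022 0.103] [79 76 69] [0.176 0.023 0.149] [87 85 73] [0.179 0.023 0.177] [119 114 105] [0.187 0.025 0.175] [84 81 78] [0.108 0.006 0.166] [36 30 29] [0.115 0.008 0.165] [43 40 38] [0.124 0.009 0.158] [99 99 90] [0.176 0.02  0.138] [91 87 81] [0.177 0.02  0.176] [141 140 126] [0.185 0.022 0.174] [122 120 112] [0.193 0.023 0.176] [108 104  97] [0.105 0.003 0.165] [45 41 37] [0.113 0.005 0.169] [38 33 35] [0.121 0.006 0.164] [42 39 36] [0.176 0.016 0.108] [81 79 71] [0.176 0.017 0.153] [93 91 81] [0.18  0.018 0.176] [139 136 123] [0.189 0.02  0.172] [136 135 123] [ 0.101 -0.001  0.159] [51 46 45] [0.1
[... 10911 characters left out ...]
85 83 73] [0.18  0.023 0.127] [87 87 77] [0.195 0.011 0.117] [78 79 70] [0.192 0.024 0.132] [82 81 72] [0.186 0.021 0.123] [85 83 73] [0.181 0.022 0.12 ] [85 88 74] [0.195 0.008 0.109] [78 79 66] [0.193 0.023 0.126] [87 88 76] [0.187 0.023 0.122] [86 87 73] [0.181 0.021 0.114] [86 83 75] [0.176 0.023 0.112] [116 111 107] [0.194 0.023 0.122] [88 85 75] [0.188 0.024 0.118] [89 90 79] [0.182 0.022 0.111] [87 85 73] [0.177 0.022 0.106] [116 111 105] [0.194 0.022 0.115] [88 86 76] [0.189 0.023 0.112] [91 88 77] [0.184 0.025 0.111] [84 84 70] [0.178 0.024 0.104] [109 108  97] [0.192 0.023 0.109] [89 87 76] [0.187 0.022 0.104] [87 87 78] [0.181 0.024 0.101] [90 88 79] [0.19  0.022 0.101] [90 91 79]
```

```bash
python3 - <<'E'
from h import *
go([.40,-.42,.30]); go([.5667,.0907,.30],78.6)
E
```

```text
pos [ 0.1381 -0.6095  0.212 ] shift cm [-12.7  -29.73  -8.8 ]
t 1.0 F [-1.   0.5 -0.2] grip 0.0856
pos [ 0.1381 -0.6095  0.212 ] shift cm [-58.82 -57.27  -8.79]
turn [-0.   -0.   -2.72] shift in final axes [77.11 28.17 -8.8 ]
t 1.0 F [-1.   0.5 -0.2] grip 0.0856
```

```bash
python3 -m pendant '[[0,0,-3,0,0,0],[-1.6,-3.7,-1,0,0,0],[-1.6,-3.7,-1,0,0,0],[-1.6,-3.7,-1,0,0,0],[-1.6,-3.7,-1,0,0,0],[-1.6,-3.7,-1,0,0,0],[-1.6,-3.7,-1,0,0,0],[-1.6,-3.7,0,0,0,0]]' -
python3 - <<'E'
from h import *
go([.5667,.0907,.30],-101.4)
E
```

```text
clock: 1.8
position: [0.3675, -0.4424, 0.3039]
tool_rot: [0.781, -0.624, 0.001, 0.0]
wrist_force: [1.0, -1.5, -0.0]
grip_width: 0.0853
pos [ 0.3675 -0.4424  0.3039] shift cm [-47.59 -31.2    0.31]
turn [-0.002 -0.002  0.422] shift in final axes [-56.19  -8.99   0.39]
t 1.8 F [ 1.  -1.5 -0. ] grip 0.0853
```

```bash
python3 -m pendant '[[0,0,0,0,0,0.14],[0,0,0,0,0,0.14],[0,0,0,0,0,0.14],[-4.4,-0.7,0,0,0,0],[-4.4,-0.7,0,0,0,0],[-4.4,-0.7,0,0,0,0],[-4.4,-0.7,0,0,0,0],[-4.4,-0.7,0,0,0,0]]' -
python3 -m pendant '[[-4.4,-0.5,0,0,0,0],[-4.4,-0.5,0,0,0,0],[-4.4,-0.5,0,0,0,0],[-4.4,-0.5,0,0,0,0],[-4.4,-0.5,0,0,0,0],[-2,0,0,0,0,0],[0,0,0,0,0,0],[0,0,0,0,0,0]]' -
python3 - <<'E'
from h import *
go([.5667,.0907,.20],-101.4)
E
```

```text
clock: 2.6
position: [0.4437, -0.2325, 0.3023]
tool_rot: [-0.634, 0.773, -0.0, 0.0]
wrist_force: [1.2, -0.2, -0.9]
grip_width: 0.0856
clock: 3.4
position: [0.5149, -0.0039, 0.302]
tool_rot: [-0.634, 0.773, -0.0, -0.0]
wrist_force: [0.6, -0.7, -0.2]
grip_width: 0.0855
pos [ 0.5149 -0.0039  0.302 ] shift cm [-10.29  -3.23  10.2 ]
turn [-0.    -0.     0.002] shift in final axes [-10.3   -3.21  10.2 ]
t 3.4 F [ 0.6 -0.7 -0.2] grip 0.0855
```

```bash
python3 -m pendant '[[-2.6,-0.8,0,0,0,0],[-2.6,-0.8,1,0,0,0],[-2.6,-0.8,3,0,0,0],[-2.5,-0.8,3,0,0,0],[0,0,3,0,0,0],[0,0,0,0,0,0],[0,0,0,0,0,0]]' -
python3 - <<'E'
from h import *
from bench import arm
go([.5667,.0907,.0905],-101.4)
o=arm.get_obs(); s=arm.snapshot("wrist"); cv2.imwrite("pics/w1.png",s["frame"])
d=s["depth"]; v,u=np.mgrid[:420,:560]
C=np.stack([(u-s["cx"])/s["fx"]*d,(v-s["cy"])/s["fy"]*d,d,np.ones_like(d)],-1)
T=(C@s["tool_from_camera"].T)[...,:3]; W=R.from_quat(o["tool_rot"]).apply(T.reshape(-1,3))+o["position"]; W=W[d.reshape(-1)>0]
L=cf(W,[.541,-.0263],-101.4)
m=(abs(L[:,1])<.045)&(L[:,0]<-.10)&(L[:,0]>-.15)&(L[:,2]>.05)&(L[:,2]<.12)
print(m.sum(),np.median(L[m],0),np.percentile(L[m],[2,98],axis=0))
E
```

```text
clock: 4.1
position: [0.5666, 0.0889, 0.2025]
tool_rot: [-0.633, 0.774, -0.0, -0.001]
wrist_force: [0.1, -0.3, 0.3]
grip_width: 0.085
pos [0.5666 0.0889 0.2025] shift cm [-0.19  0.02 11.2 ]
turn [ 0.    -0.001 -0.001] shift in final axes [-0.18  0.02 11.2 ]
t 4.1 F [ 0.1 -0.3  0.3] grip 0.085
1194 [-0.12371421  0.00242115  0.09219345] [[-0.12971122 -0.04275588  0.0879753 ]
 [-0.11810853  0.04349383  0.09426375]]
```

View pics/w1.png

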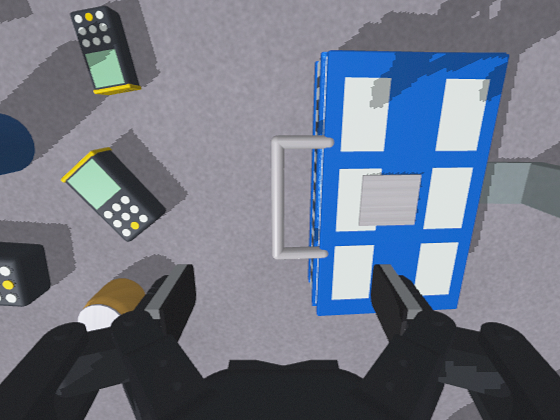

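The wrist picture shows the handle bar at about (278,198), centred between the jaws and parallel to the hinge. I'll narrow the jaws to clear the lid edge, then go down.

```bash
python3 -m pendant '[[-0.25,0,0,0,0,0],[0,0,3,0,0,0],[0,0,3,0,0,0],[0,0,2,0,0,0],[0,0,0,0,0,0],[0,0,0,0,0,0]]' 3.6
python3 - <<'E'
from h import *
go([.5668,.0914,.080],-101.4)
E
```

```text
clock: 4.75
position: [0.5678, 0.0934, 0.1237]
tool_rot: [-0.634, 0.773, -0.0, 0.001]
wrist_force: [0.1, -0.1, 0.4]
grip_width: 0.0359
pos [0.5678 0.0934 0.1237] shift cm [0.22 0.07 4.37]
turn [-0.002  0.001  0.001] shift in final axes [0.22 0.06 4.37]
t 4.75 F [ 0.1 -0.1  0.4] grip 0.0359
```

```bash
python3 -m pendant '[[0.2,0,1.5,0,0,0],[0,0,1.5,0,0,0],[0,0,1.4,0,0,0],[0,0,0,0,0,0],[0,0,0,0,0,0]]' 3.6
python3 -m pendant '[[0,0,0,0,0,0],[0,0,0,0,0,0],[0,0,0,0,0,0],[0,0,0,0,0,0],[0,0,0,0,0,0]]' 0.6
python3 - <<'E'
from h import *
go([.5668,.0914,.080],-101.4)
E
```

```text
clock: 5.25
position: [0.5665, 0.0917, 0.0781]
tool_rot: [-0.634, 0.773, 0.0, -0.0]
wrist_force: [0.4, -0.2, 0.1]
grip_width: 0.036
clock: 5.75
position: [0.5666, 0.0915, 0.0782]
tool_rot: [-0.634, 0.773, -0.0, 0.0]
wrist_force: [-1.2, 0.3, -0.2]
grip_width: 0.0058
pos [0.5666 0.0915 0.0782] shift cm [ 0.01 -0.02 -0.18]
turn [-0.     0.     0.002] shift in final axes [ 0.01 -0.02 -0.18]
t 5.75 F [-1.2  0.3 -0.2] grip 0.0058
```

```bash
python3 - <<'E'
from h import *
from bench import arm
for n in("wrist","scene"):
    s=arm.snapshot(n); cv2.imwrite(f"pics/{n}2.png",s["frame"] if n=="wrist" else cv2.resize(s["frame"][150:290,190:330],None,fx=4,fy=4))
go([.5668,.0914,.080],-101.4)
E
```

```text
pos [0.5666 0.0915 0.0781] shift cm [ 0.01 -0.02 -0.19]
turn [-0.     0.     0.002] shift in final axes [ 0.01 -0.02 -0.19]
t 5.85 F [-0.8 -0.4 -0.1] grip 0.006
```

View pics/wrist2.png

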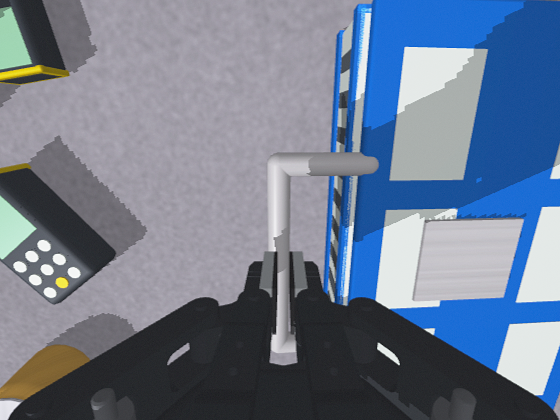

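View pics/scene2.png

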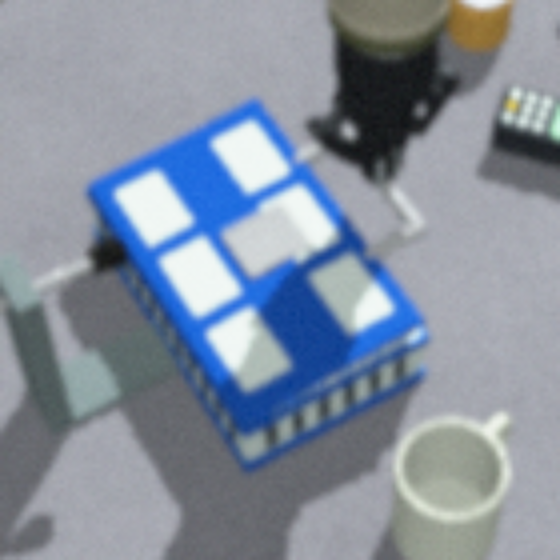

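```bash
python3 - <<'E'
from h import *
from bench import arm
o=arm.get_obs(); s=arm.snapshot("wrist"); f=s["frame"]
d=s["depth"]; v,u=np.mgrid[:420,:560]
C=np.stack([(u-s["cx"])/s["fx"]*d,(v-s["cy"])/s["fy"]*d,d,np.ones_like(d)],-1)
T=(C@s["tool_from_camera"].T)[...,:3]*1000
for r in (200,230,255,270,285,300,320,340):
    print(r,[np.round(T[r,c]).astype(int).tolist() for c in (255,265,274,282,290,298,306)])
cv2.imwrite("pics/w3.png",cv2.resize(f[220:370,200:360],None,fx=4.9,fy=3.9,interpolation=cv2.INTER_CUBIC))
E
```

```text
200 [[-23, -9, 76], [-15, -8, 77], [-5, -35, -14], [-1, -35, -14], [6, -8, 78], [12, -8, 78], [19, -8, 78]]
230 [[-24, 18, 77], [-16, 18, 77], [-5, -19, -15], [-1, -19, -15], [6, 18, 77], [13, 18, 78], [19, 18, 77]]
255 [[-25, 41, 77], [-9, -11, -28], [-5, -11, -29], [-1, -4, -15], [3, -11, -28], [7, -11, -29], [20, 42, 78]]
270 [[-14, -7, -35], [-8, -11, -42], [-4, -11, -42], [-1, 5, -15], [3, -11, -43], [6, -11, -43], [10, -7, -36]]
285 [[-12, -6, -48], [-8, -11, -55], [-4, -11, -55], [-1, 14, -15], [3, -11, -54], [6, -11, -55], [9, -11, -54]]
300 [[-11, -11, -66], [-7, -12, -67], [-4, -5, -57], [-1, 24, -14], [3, -5, -56], [5, -12, -67], [8, -12, -66]]
320 [[-10, -11, -77], [-6, -12, -77], [-4, 4, -58], [-1, 36, -16], [3, 4, -57], [5, -9, -74], [7, -12, -77]]
340 [[-8, -17, -93], [-6, -7, -81], [-6, 51, -15], [-1, 52, -14], [4, 53, -13], [5, 5, -68], [6, -17, -93]]
```

View pics/w3.png

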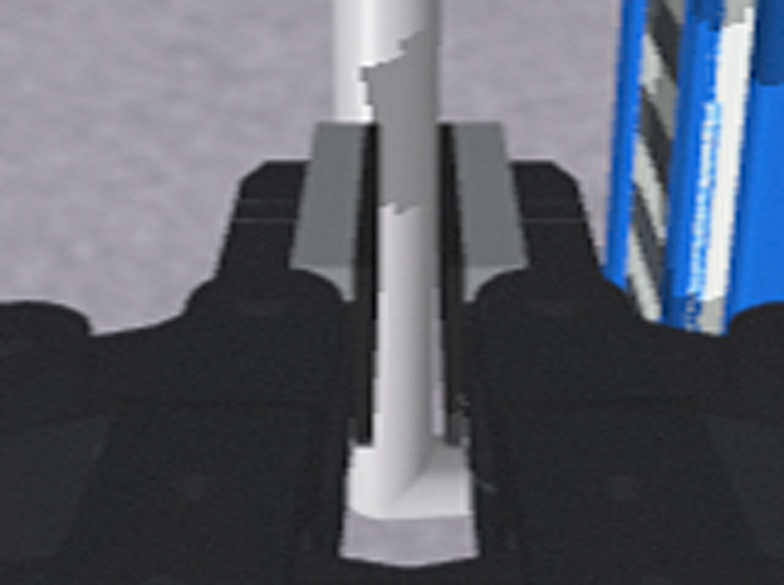

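```bash
python3 - <<'E'
from h import *
from bench import arm
print(arm.tip_extent,[a for a in dir(arm) if a[0]!='_'])
s=arm.snapshot("wrist"); print(s["fx"],s["cx"],s["cy"],np.round(s["tool_from_camera"],3))
s=arm.snapshot("scene");W=cloud(s)
L=W.reshape(-1,3); m=(np.hypot(L[:,0]-.5666,L[:,1]-.0915)<.03)&(L[:,2]>.05)&(L[:,2]<.16); f=s["frame"].reshape(-1,3)
for i in np.where(m)[0]: print(divmod(i,560),np.round(L[i],3),f[i])
E
```

```text
0.008 ['MotionError', 'get_obs', 'hand_in', 'search_frame', 'snapshot', 'tip_extent']
303.8483603395448 282.9652887329644 208.59994890145194 [[ 1.     0.     0.001 -0.   ]
 [-0.     0.952  0.305 -0.078]
 [-0.001 -0.305  0.952 -0.163]
 [ 0.     0.     0.     1.   ]]
(np.int64(179), np.int64(295)) [0.58  0.118 0.159] [79 76 72]
(np.int64(180), np.int64(294)) [0.577 0.118 0.151] [45 42 39]
(np.int64(180), np.int64(295)) [0.582 0.116 0.157] [38 38 36]
(np.int64(181), np.int64(294)) [0.581 0.113 0.153] [33 27 26]
(np.int64(181), np.int64(295)) [0.585 0.113 0.157] [35 32 30]
(np.int64(182), np.int64(287)) [0.564 0.1   0.144] [33 28 25]
(np.int64(182), np.int64(288)) [0.574 0.094 0.158] [33 29 30]
(np.int64(182), np.int64(294)) [0.584 0.11  0.154] [48 40 40]
(np.int64(182), np.int64(295)) [0.585 0.114 0.151] [63 58 56]
(np.int64(183), np.int64(279)) [0.554 0.075 0.152] [85 80 78]
(np.int64(183), np.int64(280)) [0.561 0.072 0.16 ] [41 38 36]
(np.int64(183), np.int64(287)) [0.566 0.098 0.143] [32 32 26]
(np.int64(183), np.int64(288)) [0.573 0.095 0.152] [33 28 28]
(np.int64(183), np.int64(289
[... 9114 characters left out ...]
, np.int64(290)) [0.588 0.092 0.088] [224 220 216]
(np.int64(200), np.int64(287)) [0.585 0.081 0.089] [156 152 148]
(np.int64(200), np.int64(288)) [0.589 0.082 0.092] [173 170 166]
(np.int64(200), np.int64(289)) [0.591 0.085 0.091] [200 200 196]
(np.int64(200), np.int64(290)) [0.594 0.086 0.093] [218 214 209]
(np.int64(201), np.int64(287)) [0.587 0.08  0.087] [162 156 153]
(np.int64(201), np.int64(288)) [0.59  0.082 0.088] [160 154 153]
(np.int64(201), np.int64(289)) [0.593 0.083 0.089] [173 171 168]
(np.int64(201), np.int64(291)) [0.596 0.089 0.087] [218 214 209]
(np.int64(202), np.int64(288)) [0.592 0.08  0.086] [157 151 150]
(np.int64(202), np.int64(289)) [0.595 0.081 0.088] [159 152 150]
```

Both cameras agree: the fingertips sit about 26 mm *behind* the reported TCP (tool z ≈ -26), not 8 mm ahead of it as stated. So the jaws closed just above the bar. I'll use the measured tip position from here on: open, go down 3.2 cm and pinch.

```bash
python3 -m pendant '[[0,0,0,0,0,0],[0,0,0,0,0,0],[0,0,0,0,0,0],[0,0,0,0,0,0],[0,0,1.2,0,0,0],[0,0,1.2,0,0,0],[0,0,0.8,0,0,0],[0,0,0,0,0,0]]' 3.4
python3 -m pendant '[[0,0,0,0,0,0],[0,0,0,0,0,0],[0,0,0,0,0,0],[0,0,0,0,0,0],[0,0,0,0,0,0]]' 0.6
python3 - <<'E'
from h import *
from bench import arm
go([.5668,.0914,.046],-101.4)
s=arm.snapshot("wrist"); cv2.imwrite(f"pics/w4.png",s["frame"])
E
```

```text
clock: 6.8
position: [0.5652, 0.0912, 0.0438]
tool_rot: [-0.634, 0.773, 0.001, -0.001]
wrist_force: [-0.2, 0.3, -0.5]
grip_width: 0.0343
clock: 7.3
position: [0.5671, 0.0941, 0.0467]
tool_rot: [-0.635, 0.773, 0.001, 0.002]
wrist_force: [1.7, 5.6, -2.6]
grip_width: 0.01
pos [0.5671 0.0941 0.0467] shift cm [ 0.27 -0.03  0.07]
turn [-0.001  0.003  0.004] shift in final axes [ 0.27 -0.03  0.07]
t 7.3 F [ 1.7  5.6 -2.6] grip 0.01
```

View pics/w4.png

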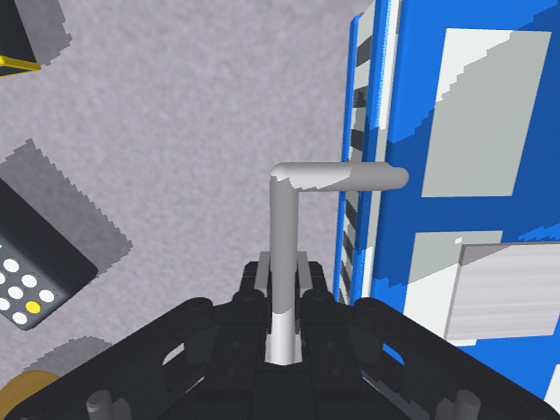

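The bar is now pinched (opening stays at 10 mm with 0.6 commanded, and the arm is being pulled onto it). Next I'll work out the arc.

```bash
python3 - <<'E'
import numpy as np
a=np.arange(.083,1.8,.1)
x=-202*np.cos(a)+4*np.sin(a); z=66+202*np.sin(a)+4*np.cos(a)
for i in range(len(a)-1): print(i,round(a[i+1],3),"dx %.2f dz %.2f"%((x[i+1]-x[i])/10,-(z[i+1]-z[i])/10), "TCPz %.3f"%(z[i+1]/1000-.041))
E
```

```text
0 0.183 dx 0.31 dz -2.00 TCPz 0.066
1 0.283 dx 0.51 dz -1.96 TCPz 0.085
2 0.383 dx 0.70 dz -1.90 TCPz 0.104
3 0.483 dx 0.88 dz -1.82 TCPz 0.122
4 0.583 dx 1.06 dz -1.72 TCPz 0.140
5 0.683 dx 1.23 dz -1.60 TCPz 0.156
6 0.783 dx 1.38 dz -1.47 TCPz 0.170
7 0.883 dx 1.52 dz -1.33 TCPz 0.184
8 0.983 dx 1.65 dz -1.17 TCPz 0.195
9 1.083 dx 1.75 dz -1.00 TCPz 0.205
10 1.183 dx 1.85 dz -0.82 TCPz 0.214
11 1.283 dx 1.92 dz -0.63 TCPz 0.220
12 1.383 dx 1.97 dz -0.44 TCPz 0.224
13 1.483 dx 2.01 dz -0.24 TCPz 0.227
14 1.583 dx 2.02 dz -0.04 TCPz 0.227
15 1.683 dx 2.01 dz 0.17 TCPz 0.225
16 1.783 dx 1.99 dz 0.37 TCPz 0.222
```

```bash
python3 -m pendant '[[-0.1,0,-1,0,0,0],[0.15,0,-1,0,0,0],[0.25,0,-1,0,0,0],[0.25,0,-1,0,0,0],[0.35,0,-0.95,0,0,0],[0.35,0,-0.95,0,0,0]]' 0.6
python3 - <<'E'
from h import *
from bench import arm
o=arm.get_obs(); L=cf(o["position"],[.527,-.1056],-101.4); print("hinge-rel",L, "bar z",L[2]+.041,"a~",np.arctan2(L[2]+.041-.066,-L[0]))
go(o["position"],-101.4)
s=arm.snapshot("scene"); cv2.imwrite(f"pics/s5.png",cv2.resize(s["frame"][120:300,150:350],None,fx=3.9,fy=3.3))
E
```

```text
clock: 7.95
position: [0.5639, 0.0793, 0.106]
tool_rot: [-0.634, 0.773, 0.0, 0.0]
wrist_force: [0.6, 1.1, -4.9]
grip_width: 0.0103
hinge-rel [-0.18854675 -0.00033933  0.10599164] bar z 0.14699164412815605 a~ 0.40572443818678067
pos [0.5639 0.0793 0.106 ] shift cm [0. 0. 0.]
turn [-0.     0.     0.002] shift in final axes [0. 0. 0.]
t 7.95 F [ 0.6  1.1 -4.9] grip 0.0103
```

View pics/s5.png

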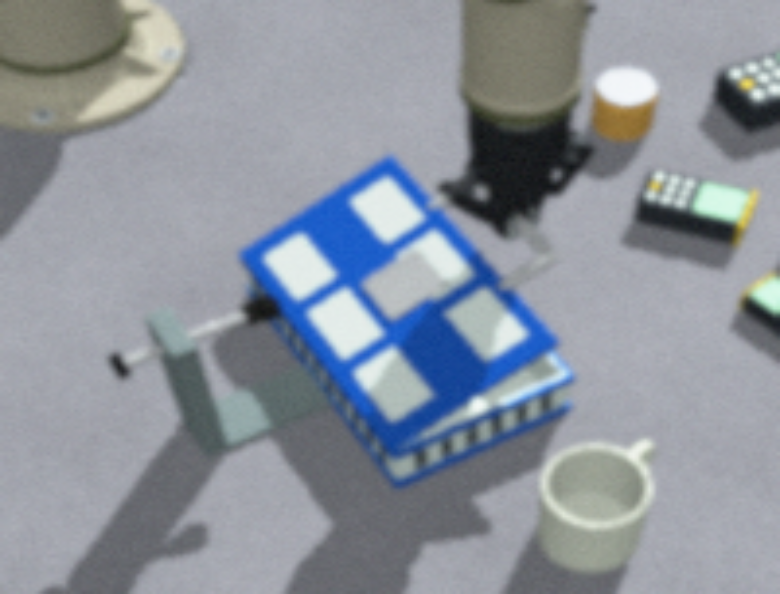

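The lid is following, at about 0.4 rad, with a steady pull of around 5 N. I'll continue the arc.

```bash
python3 -m pendant '[[0.44,0,-0.91,0,0,0],[0.44,0,-0.91,0,0,0],[0.53,0,-0.86,0,0,0],[0.53,0,-0.86,0,0,0],[0.62,0,-0.8,0,0,0],[0.62,0,-0.8,0,0,0],[0.69,0,-0.74,0,0,0],[0.69,0,-0.74,0,0,0]]' 0.6
python3 -m pendant '[[0.76,0,-0.67,0,0,0],[0.76,0,-0.67,0,0,0],[0.83,0,-0.59,0,0,0],[0.83,0,-0.59,0,0,0],[0.88,0,-0.5,0,0,0],[0.88,0,-0.5,0,0,0],[0.92,0,-0.41,0,0,0],[0.92,0,-0.41,0,0,0]]' 0.6
cat >>h.py <<'E'
def lid():
    from bench import arm
    o=arm.get_obs(); L=cf(o["position"],[.527,-.1056],-101.4); bz=L[2]+.041
    f=cf(o["wrist_force"],[0,0],-101.4)
    print("t",round(o["clock"],2),"rel",np.round(L,4),"a",round(float(np.arctan2(bz-.066,-L[0]))-.02,4),"r",round(float(np.hypot(bz-.066,L[0])),4),"F crate",np.round(f,1),"rot",np.round(o["tool_rot"],3))
E
python3 -c "from h import *; lid()"
```

```text
clock: 8.8
position: [0.5551, 0.036, 0.1728]
tool_rot: [-0.635, 0.773, 0.0, 0.001]
wrist_force: [-2.0, 6.1, 0.2]
grip_width: 0.01
clock: 9.6
position: [0.5419, -0.0285, 0.2178]
tool_rot: [-0.636, 0.772, 0.001, 0.002]
wrist_force: [-6.1, 12.0, 10.6]
grip_width: 0.0099
t 9.6 rel [-0.0785 -0.0006  0.2178] a 1.164 r 0.2081 F crate [-10.5  -8.4  10.6] rot [-0.636  0.772  0.001  0.002]
```

```bash
python3 -m pendant '[[0,0.15,-0.2,0,0,0],[-0.1,0.15,-0.3,0,0,0],[0,0,0,0,0,0],[0,0,0,0,0,0]]' 0.6
python3 -c "from h import *; lid()"
```

```text
clock: 10.0
position: [0.5406, -0.0339, 0.2195]
tool_rot: [-0.633, 0.774, -0.002, 0.0]
wrist_force: [11.5, -4.8, -9.3]
grip_width: 0.0101
t 10.0 rel [-0.073  -0.0008  0.2195] a 1.1918 r 0.2077 F crate [ 2.4 12.2 -9.3] rot [-0.633  0.774 -0.002  0.   ]
```

```bash
python3 -m pendant '[[0,-0.17,0.2,0,0,0],[0,0,0,0,0,0],[0,0,0,0,0,0]]' 0.6
python3 -c "from h import *; lid()"
```

```text
clock: 10.3
position: [0.5413, -0.0318, 0.2185]
tool_rot: [-0.634, 0.774, -0.001, 0.0]
wrist_force: [0.4, -1.2, 2.7]
grip_width: 0.01
t 10.3 rel [-0.0752 -0.0006  0.2185] a 1.1803 r 0.2076 F crate [1.1 0.6 2.7] rot [-0.634  0.774 -0.001  0.   ]
```

```bash
python3 -m pendant '[[0.96,0.01,-0.32,0,0,0],[0.97,0.01,-0.28,0,0,0],[0.98,0.01,-0.23,0,0,0],[1,0.01,-0.18,0,0,0],[1,0.01,-0.13,0,0,0],[0,0,0,0,0,0],[0,0,0,0,0,0]]' 0.6
python3 -c "from h import *; lid()"
```

```text
clock: 11.0
position: [0.5317, -0.0788, 0.2313]
tool_rot: [-0.634, 0.773, -0.001, 0.001]
wrist_force: [-0.9, 1.3, 11.3]
grip_width: 0.0098
t 11.0 rel [-0.0272 -0.0007  0.2313] a 1.4198 r 0.2081 F crate [-1.1 -1.2 11.3] rot [-0.634  0.773 -0.001  0.001]
```

```bash
python3 -m pendant '[[0,0,-0.25,0,0,0],[1,0.01,-0.13,0,0,0],[1,0.01,-0.08,0,0,0],[0,0,0,0,0,0],[0,0,0,0,0,0]]' 0.6
python3 - <<'E'
from h import *
from bench import arm
lid()
for n in("scene","top"):
    s=arm.snapshot(n); 
    f=s["frame"]; cv2.imwrite(f"pics/{n}6.png",cv2.resize(f[120:300,150:350] if n=="scene" else f[160:310,230:400],None,fx=3.9,fy=3.3,interpolation=cv2.INTER_CUBIC))
    if n=="top": np.savez("/tmp/top6.npz",**s)
E
```

```text
clock: 11.5
position: [0.5273, -0.0991, 0.2335]
tool_rot: [-0.634, 0.773, -0.001, 0.001]
wrist_force: [7.3, -1.6, -3.6]
grip_width: 0.01
t 11.5 rel [-0.0064 -0.001   0.2335] a 1.52 r 0.2086 F crate [ 0.1  7.5 -3.6] rot [-0.634  0.773 -0.001  0.001]
```

View pics/scene6.png

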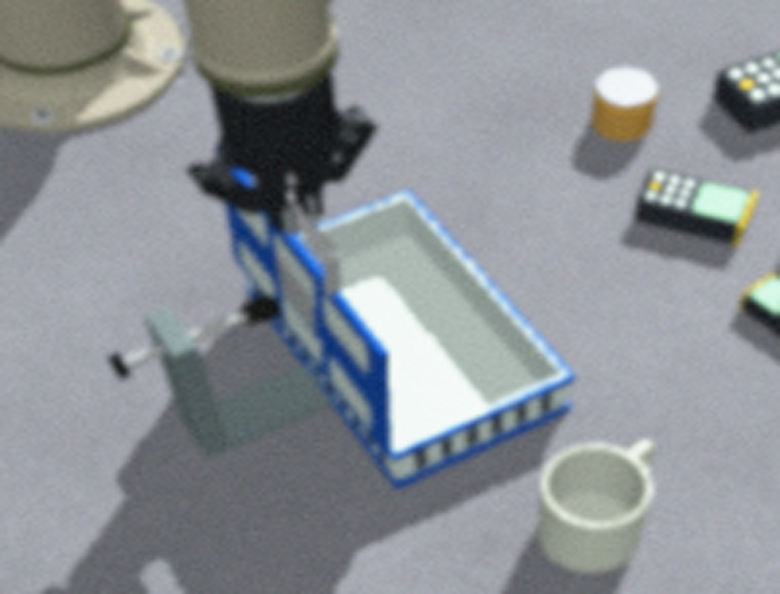

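Scene picture: lid about upright at (300,290), crate open and empty, buffer at (262,308) just behind the lid. From here I go in small steps and watch the force along the crate's x.

```bash
python3 -m pendant '[[0.4,-0.1,0.05,0,0,0],[0.4,0,0,0,0,0],[0,0,0,0,0,0]]' 0.6 >/dev/null; python3 -c "from h import *; lid()"
python3 -m pendant '[[0.3,0,0,0,0,0],[0.3,0,0,0,0,0],[0,0,0,0,0,0]]' 0.6 >/dev/null; python3 -c "from h import *; lid()"
python3 -m pendant '[[0.2,0,0,0,0,0],[0.2,0,0,0,0,0],[0,0,0,0,0,0]]' 0.6 >/dev/null; python3 -c "from h import *; lid()"
```

```text
t 11.9 rel [ 0.0011 -0.0008  0.2338] a 1.5559 r 0.2088 F crate [-1.  -1.2  6.4] rot [-0.634  0.773 -0.     0.   ]
t 12.2 rel [ 0.007  -0.0009  0.2336] a 1.5843 r 0.2087 F crate [-2.7 -0.9  6. ] rot [-0.634  0.773  0.     0.   ]
t 12.5 rel [ 0.0109 -0.0009  0.2334] a 1.6031 r 0.2087 F crate [-2.8 -1.7  6.3] rot [-0.634  0.773  0.     0.   ]
```

```bash
python3 -m pendant '[[0.2,0,-0.1,0,0,0],[0.2,0,0,0,0,0],[0,0,0,0,0,0]]' 0.6 >/dev/null; python3 -c "from h import *; lid()"
for i in 1; do :; done
python3 -m pendant '[[0.2,0,0,0,0,0],[0.2,0,0.02,0,0,0],[0,0,0,0,0,0]]' 0.6 >/dev/null; python3 -c "from h import *; lid()"
python3 -m pendant '[[0.2,0,0,0,0,0],[0.2,0,0.02,0,0,0],[0,0,0,0,0,0]]' 0.6 >/dev/null; python3 -c "from h import *; lid()"
```

```text
t 12.8 rel [ 0.0158 -0.0011  0.2335] a 1.6266 r 0.2091 F crate [-1.2 -0.3 -0.4] rot [-0.634  0.774  0.    -0.001]
t 13.1 rel [ 0.0193 -0.0011  0.2332] a 1.6433 r 0.2091 F crate [-1.7  0.6 -4.6] rot [-0.634  0.773  0.001 -0.   ]
t 13.4 rel [ 0.0228 -0.0011  0.2329] a 1.6602 r 0.2091 F crate [-3.7  1.7 -8.1] rot [-0.634  0.773  0.001 -0.   ]
```

```bash
python3 -m pendant '[[0,0,0.15,0,0,0],[0.2,0,0.03,0,0,0],[0,0,0,0,0,0]]' 0.6 >/dev/null; python3 -c "from h import *; lid()"
python3 -m pendant '[[0.2,0,0.03,0,0,0],[0,0,0,0,0,0]]' 0.6 >/dev/null; python3 -c "from h import *; lid()"
python3 -m pendant '[[0.2,0,0.03,0,0,0],[0,0,0,0,0,0]]' 0.6 >/dev/null; python3 -c "from h import *; lid()"
```

```text
t 13.7 rel [ 0.0246 -0.001   0.2325] a 1.669 r 0.209 F crate [-4.  -3.1  0.4] rot [-0.634  0.773  0.     0.   ]
t 13.9 rel [ 0.0263 -0.001   0.2323] a 1.6769 r 0.209 F crate [-5.7 -2.9  1.5] rot [-0.634  0.773  0.     0.   ]
t 14.1 rel [ 0.0278 -0.001   0.2321] a 1.6842 r 0.209 F crate [-6.1 -2.5  0.8] rot [-0.635  0.773  0.     0.001]
```

```bash
python3 -m pendant '[[0.2,0,0.03,0,0,0],[0,0,0,0,0,0]]' 0.6 >/dev/null; python3 -c "from h import *; lid()"
python3 -m pendant '[[0.2,0,0.03,0,0,0],[0,0,0,0,0,0],[0,0,0,0,0,0]]' 0.6 >/dev/null; python3 -c "from h import *; lid()"
python3 - <<'E'
from h import *
from bench import arm
for n in("scene","top"):
    s=arm.snapshot(n); np.savez(f"/tmp/{n}7.npz",**s)
    f=s["frame"]; cv2.imwrite(f"pics/{n}7.png",cv2.resize(f[150:260,180:280] if n=="scene" else f[190:290,290:390],None,fx=5.9,fy=5.4,interpolation=cv2.INTER_CUBIC))
lid()
E
```

```text
t 14.3 rel [ 0.0293 -0.001   0.2318] a 1.6917 r 0.2089 F crate [-7.9 -1.8  2.3] rot [-0.635  0.773  0.     0.001]
t 14.6 rel [ 0.0318 -0.0008  0.2318] a 1.7033 r 0.2092 F crate [-6.1 -3.   2.9] rot [-0.635  0.773 -0.     0.001]
t 14.7 rel [ 0.0318 -0.0008  0.2319] a 1.7033 r 0.2093 F crate [-6.9 -3.1  2.4] rot [-0.635  0.773 -0.     0.001]
```

View pics/scene7.png

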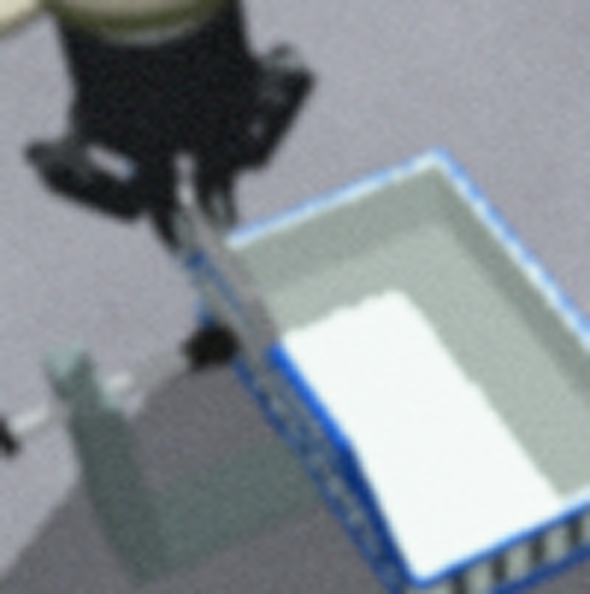

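View pics/top7.png

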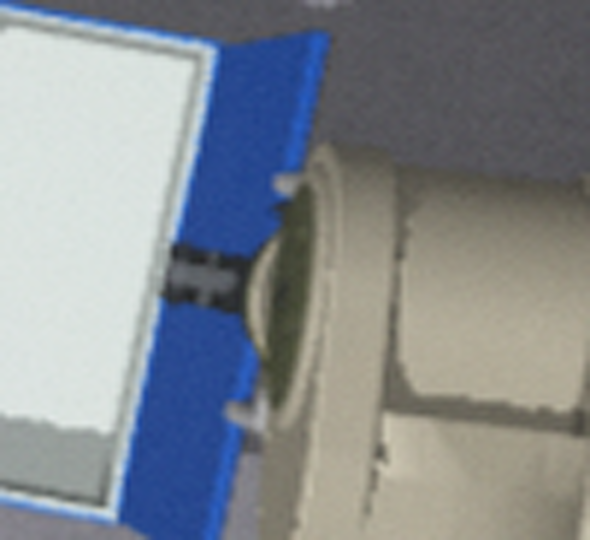

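```bash
cat >>h.py <<'E'
def lidplane(s):
    W=cloud(s).reshape(-1,3); f=s["frame"].reshape(-1,3).astype(int); L=cf(W,[.541,-.0263],-101.4)
    m=np.isfinite(L[:,2])&(abs(L[:,1])<.125)&(L[:,0]>.05)&(L[:,0]<.17)&(L[:,2]>.085)&(L[:,2]<.21)&(f[:,0]>90)&(f[:,0]>1.6*f[:,2])
    l=L[m]
    for _ in range(4):
        A=np.c_[l[:,1:],np.ones(len(l))]; c=np.linalg.lstsq(A,l[:,0],rcond=None)[0]; r=l[:,0]-A@c; l=l[abs(r)<max(.003,2*r.std())]
    print("lid inner pts",len(l),"theta past vertical",np.arctan(c[1]),"yslope",c[0],"x at hinge height",c[2]+c[1]*.066, "rms",r.std())
E
python3 - <<'E'
from h import *
lidplane(dict(np.load("/tmp/top7.npz")))
E
```

```text
lid inner pts 986 theta past vertical 0.15170585765266895 yslope 0.004116736270063464 x at hinge height 0.08079896870674051 rms 0.0006675471932219389
```

The lid plane fit gives 0.152 rad past vertical (a ≈ 1.722). From the buffer tip measured earlier, contact was at about 1.67, so the buffer is pressed in about 4-5 mm. The handle force agrees (about 10 N on the buffer). Releasing now.

```bash
python3 -m pendant '[[0,0,0,0,0,0],[0,0,0,0,0,0],[0,0,0,0,0,0],[0,0,0,0,0,0],[0,0,0,0,0,0]]' 3.6
python3 - <<'E'
from h import *
from bench import arm
lid(); s=arm.snapshot("top"); lidplane(s); s=arm.snapshot("wrist"); cv2.imwrite("pics/w8.png",s["frame"])
E
```

```text
clock: 15.2
position: [0.5197, -0.1382, 0.2307]
tool_rot: [-0.634, 0.773, -0.0, -0.0]
wrist_force: [-0.4, 0.5, -0.4]
grip_width: 0.0359
t 15.2 rel [ 0.0334 -0.0007  0.2307] a 1.7117 r 0.2084 F crate [-0.4 -0.5 -0.4] rot [-0.634  0.773 -0.    -0.   ]
lid inner pts 895 theta past vertical 0.1278289046233587 yslope 0.004183433824745035 x at hinge height 0.08075919980345961 rms 0.0006115688748914574
```

View pics/w8.png

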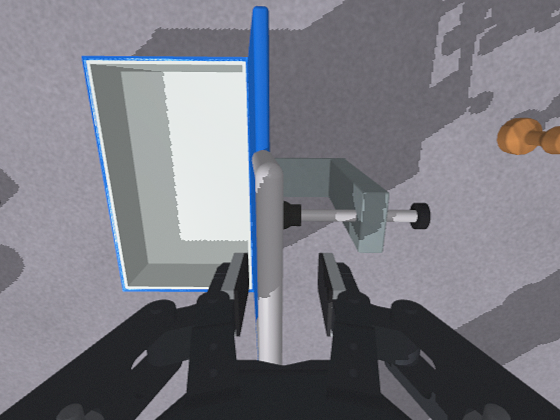

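Lid rests at 0.128 past vertical: the buffer relaxed about 2 mm until hinge friction held it, and it is still touching. The wrist picture shows the bar at (270,240) free between the open jaws. I'll lift straight up and go for the reader.

```bash
python3 -m pendant '[[-0.2,0,-0.5,0,0,0],[0,0,-1,0,0,0],[0,0,-1.5,0,0,0],[0,0,-3,0,0,0],[0,0,-3,0,0,0],[0,0,0,0,0,0],[0,0,0,0,0,0]]' 3.6
python3 - <<'E'
from h import *
from bench import arm
s=arm.snapshot("top"); lidplane(s)
go([.592,.278,.20],-62.6); go([.592,.278,.20],-101.4)
E
```

```text
clock: 16.0
position: [0.5206, -0.1357, 0.322]
tool_rot: [-0.634, 0.773, -0.001, 0.001]
wrist_force: [0.4, 0.1, -0.7]
grip_width: 0.0361
lid inner pts 875 theta past vertical 0.12752245976633308 yslope 0.003978880892816567 x at hinge height 0.08080873859983351 rms 0.000588205274960959
pos [ 0.5201 -0.1357  0.3208] shift cm [-41.98   1.06  12.08]
turn [-0.    -0.    -0.675] shift in final axes [-33.43 -25.42  12.08]
t 16.05 F [ 0.2  0.3 -0.6] grip 0.0363
pos [ 0.5201 -0.1357  0.3208] shift cm [-41.98   1.06  12.08]
turn [-0.    -0.     0.002] shift in final axes [-41.98   1.13  12.08]
t 16.05 F [ 0.2  0.3 -0.6] grip 0.0363
```

```bash
python3 -m pendant '[[-3.2,0.1,0,0,0,0],[-3.4,0.1,0,0,0,0],[-3.4,0.1,0,0,0,0],[-3.4,0.1,0,0,0,0],[-3.4,0.1,0,0,0,0],[-3.4,0.1,0,0,0,0],[-3.4,0.1,0,0,0,0],[-3.4,0.1,0,0,0,0]]' 3.6
python3 -m pendant '[[-3.4,0.1,0,0,0,0],[-3.4,0.1,0,0,0,0],[-3.4,0.1,0,0,0,0],[-3.4,0,0,0,0,-0.13],[0,0,0,0,0,-0.14],[0,0,0,0,0,-0.14],[0,0,0,0,0,-0.14],[0,0,0,0,0,-0.13]]' 8.4
python3 -m pendant '[[0,0,0,0,0,0],[0,0,0,0,0,0]]'
python3 - <<'E'
from h import *
go([.592,.278,.15],-62.6)
E
```

```text
clock: 16.85
position: [0.5648, 0.1316, 0.3196]
tool_rot: [-0.634, 0.773, 0.0, -0.001]
wrist_force: [1.0, -0.2, 0.4]
grip_width: 0.0359
clock: 17.65
position: [0.5885, 0.2644, 0.3192]
tool_rot: [0.857, -0.515, -0.001, 0.001]
wrist_force: [0.9, 0.4, 0.3]
grip_width: 0.084
clock: 17.85
position: [0.5887, 0.2643, 0.3199]
tool_rot: [0.855, -0.519, -0.0, 0.001]
wrist_force: [-0.4, 0.3, -0.7]
grip_width: 0.0838
pos [0.5887 0.2643 0.3199] shift cm [-1.06 -0.95 16.99]
turn [0.001 0.    0.001] shift in final axes [-1.06 -0.93 16.99]
t 17.85 F [-0.4  0.3 -0.7] grip 0.0838
```

```bash
python3 -m pendant '[[-0.5,-0.45,0,0,0,0],[-0.5,-0.45,3,0,0,0],[0,0,3.5,0,0,0],[0,0,3.5,0,0,0],[0,0,3.5,0,0,0],[0,0,3.5,0,0,0],[0,0,0,0,0,0],[0,0,0,0,0,0]]'
python3 - <<'E'
from h import *
from bench import arm
go([.592,.278,.0],-62.6)
o=arm.get_obs(); s=arm.snapshot("wrist"); cv2.imwrite("pics/w9.png",s["frame"])
d=s["depth"]; v,u=np.mgrid[:420,:560]
C=np.stack([(u-s["cx"])/s["fx"]*d,(v-s["cy"])/s["fy"]*d,d,np.ones_like(d)],-1)
T=(C@s["tool_from_camera"].T)[...,:3]; ok=d>0
W=(R.from_quat(o["tool_rot"]).apply(T.reshape(-1,3))+o["position"]).reshape(420,560,3)
m=ok&(W[...,2]>.026)&(W[...,2]<.05)&(np.hypot(W[...,0]-.592,W[...,1]-.278)<.075)&(v<330)
p=W[m]; zt=np.median(p[:,2]); r=cv2.minAreaRect((p[:,:2]*1000).astype(np.float32)); print("reader",r,zt,len(p))
# finger tips: near depth
m=ok&(T[...,2]<.0)&(T[...,2]>-.08); q=T[m]; 
for sg in(-1,1):
    k=q[(q[:,0]*sg>0.02)]; print("tip max z",np.sort(k[:,2])[-5:],len(k))
E
```

```text
clock: 18.65
position: [0.5921, 0.2778, 0.1512]
tool_rot: [0.855, -0.518, -0.0, 0.0]
wrist_force: [0.3, 0.8, 1.2]
grip_width: 0.0838
pos [0.5921 0.2778 0.1512] shift cm [-2.000e-02 -1.000e-02  1.512e+01]
turn [0.001 0.    0.004] shift in final axes [-0.02  0.   15.12]
t 18.65 F [0.3 0.8 1.2] grip 0.0838
reader ((589.8250732421875, 284.1136779785156), (99.01763916015625, 52.206546783447266), 26.74789047241211) 0.036946862859517676 5462
tip max z [-3.73015914e-05 -3.52617215e-05 -3.10968472e-05 -2.60332273e-05
 -1.24096779e-05] 5806
tip max z [-0.0327442  -0.03269956 -0.03242562 -0.03239855 -0.0316125 ] 3479
```

View pics/w9.png

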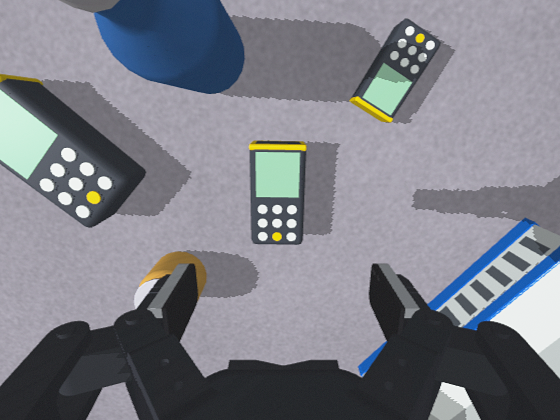

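The wrist picture shows the reader at (277,193), yellow end away from the gripper and slightly left of the jaw midline. I'll centre on it and go down.

```bash
python3 - <<'E'
from h import *
go([.590,.2825,-.020],-63)
E
python3 -m pendant '[[-0.45,-0.1,1,0,0,0],[0,0,3,0,0,0],[0,0,3,0,0,0],[0,0,3,0,0,0],[0,0,3,0,0,0],[0,0,0,0,0,0],[0,0,0,0,0,0]]'
python3 - <<'E'
from h import *
from bench import arm
go([.590,.2825,-.020],-63)
s=arm.snapshot("wrist"); cv2.imwrite("pics/w10.png",s["frame"])
E
```

```text
pos [0.5928 0.2784 0.1527] shift cm [-0.49  0.1  17.27]
turn [-0.002  0.     0.011] shift in final axes [-0.5   0.07 17.27]
t 18.7 F [ 0.3 -0.4  0.8] grip 0.0839
clock: 19.4
position: [0.5914, 0.2828, 0.0219]
tool_rot: [0.856, -0.518, 0.0, -0.001]
wrist_force: [0.1, 0.3, 1.0]
grip_width: 0.0839
pos [0.5914 0.2828 0.0219] shift cm [-0.04  0.14  4.19]
turn [-0.001  0.     0.012] shift in final axes [-0.04  0.13  4.19]
t 19.4 F [0.1 0.3 1. ] grip 0.0839
```

View pics/w10.png

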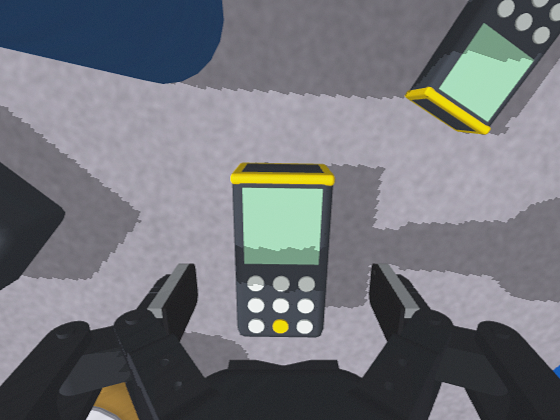

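Centred: the reader spans (232-333, 165-337) and the pads sit either side. I'll go down 4 cm with a force check, then close.

```bash
python3 -m pendant '[[0,0.1,1.5,0,0,0],[0,0,1,0,0,0],[0,0,0.8,0,0,0],[0,0,0.6,0,0,0],[0,0,0,0,0,0]]'
python3 - <<'E'
from h import *
from bench import arm
s=arm.snapshot("wrist"); cv2.imwrite("pics/w11.png",s["frame"]);go([.590,.2825,-.020],-63)
E
```

```text
clock: 19.95
position: [0.5895, 0.2811, -0.0195]
tool_rot: [0.856, -0.518, -0.001, 0.001]
wrist_force: [-0.5, -0.5, -0.8]
grip_width: 0.0838
pos [ 0.5898  0.2814 -0.0188] shift cm [-0.09 -0.07  0.12]
turn [0.001 0.    0.012] shift in final axes [-0.09 -0.07  0.12]
t 20.0 F [ 0.4 -0.1 -0.3] grip 0.0845
```

View pics/w11.png

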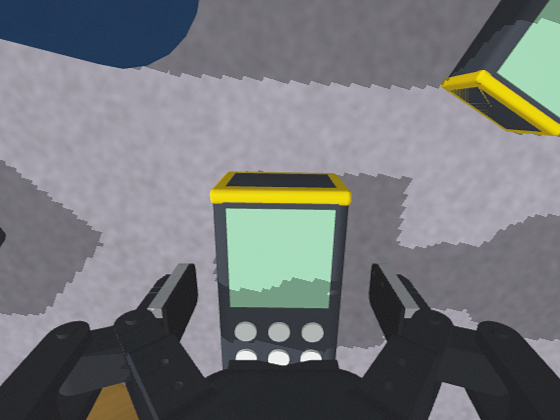

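```bash
python3 -m pendant '[[0,0,0,0,0,0],[0,0,0,0,0,0],[0,0,0,0,0,0],[0,0,0,0,0,0],[0,0,0,0,0,0],[0,0,0,0,0,0]]' 4.2
python3 -m pendant '[[0,0,-1,0,0,0],[0,0,-2,0,0,0],[0,0,-3,0,0,0],[0,0,-3,0,0,0],[0,0,0,0,0,0]]'
python3 - <<'E'
from h import *
from bench import arm
s=arm.snapshot("wrist"); cv2.imwrite("pics/w12.png",s["frame"]);go([.545,-.008,.24],-101.4)
E
```

```text
clock: 20.6
position: [0.5906, 0.2821, -0.0174]
tool_rot: [0.856, -0.517, 0.0, -0.001]
wrist_force: [-0.5, 0.8, 6.0]
grip_width: 0.0517
clock: 21.1
position: [0.5922, 0.283, 0.0766]
tool_rot: [0.856, -0.518, 0.002, -0.003]
wrist_force: [0.9, 0.7, -2.7]
grip_width: 0.0512
pos [0.5912 0.2821 0.074 ] shift cm [ 23.56  17.5  -16.66]
turn [-0.004  0.001  0.682] shift in final axes [ 29.35  -1.2  -16.6 ]
t 21.15 F [-0.5  0.5 -3.5] grip 0.0513
```

View pics/w12.png

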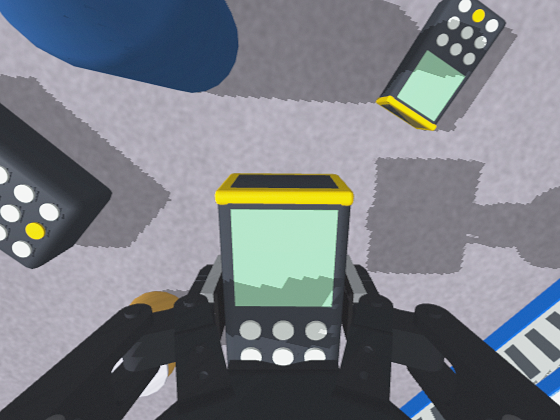

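```bash
python3 -m pendant '[[0,0,-2,0,0,0],[0,0,-3,0,0,0],[0,0,-1,0,0,0.14],[0,0,0,0,0,0.14],[0,0,0,0,0,0.14],[0,0,0,0,0,0.14],[0,0,0,0,0,0.12],[0,0,0,0,0,0]]'
python3 - <<'E'
from h import *
go([.5444,-.0147,.14],-101.4)
E
```

```text
clock: 21.95
position: [0.5893, 0.2807, 0.1297]
tool_rot: [-0.633, 0.774, 0.0, -0.002]
wrist_force: [0.7, -0.6, -4.1]
grip_width: 0.0513
pos [0.5893 0.2807 0.1297] shift cm [29.85 -1.44 -0.96]
turn [ 0.002 -0.002 -0.   ] shift in final axes [29.85 -1.44 -1.03]
t 21.95 F [ 0.7 -0.6 -4.1] grip 0.0513
```

```bash
python3 -m pendant '[[2,0,-0.5,0,0,0],[3,-0.2,-0.5,0,0,0],[3.5,-0.2,0,0,0,0],[3.5,-0.2,0,0,0,0],[3.5,-0.2,0,0,0,0],[3.5,-0.2,0,0,0,0],[3.5,-0.2,0,0,0,0],[3,-0.2,0,0,0,0]]'
python3 -m pendant '[[2.2,0,0,0,0,0],[1.2,0,0,0,0,0],[0,0,0,0,0,0],[0,0,0,0,0,0]]'
python3 - <<'E'
from h import *
from bench import arm
go([.5444,-.0147,-.013],-101.4)
o=arm.get_obs(); print(np.round(o["joint_positions"],2))
for n in("wrist","scene","top"):
    s=arm.snapshot(n); f=s["frame"]; cv2.imwrite(f"pics/{n}13.png",f if n=="wrist" else cv2.resize(f[110:280,170:370] if n=="scene" else f[170:320,200:400],None,fx=3.9,fy=3.4))
lidplane(s)
E
```

```text
clock: 22.75
position: [0.5528, 0.0262, 0.1406]
tool_rot: [-0.635, 0.772, 0.0, -0.001]
wrist_force: [0.2, -0.2, -3.1]
grip_width: 0.0509
clock: 23.15
position: [0.5472, -0.0033, 0.1415]
tool_rot: [-0.635, 0.773, 0.0, 0.0]
wrist_force: [-0.0, 1.0, -3.5]
grip_width: 0.0511
pos [ 0.5472 -0.0033  0.1415] shift cm [ 1.18  0.04 15.44]
turn [0.001 0.001 0.004] shift in final axes [ 1.17  0.04 15.45]
t 23.15 F [-0.   1.  -3.5] grip 0.0511
[ 0.36  0.3  -0.5   1.67  0.15  1.21 -1.94]
lid inner pts 379 theta past vertical 0.12779981470206342 yslope 0.004290040179363228 x at hinge height 0.08074710046834521 rms 0.000573330823618227
```

View pics/wrist13.png

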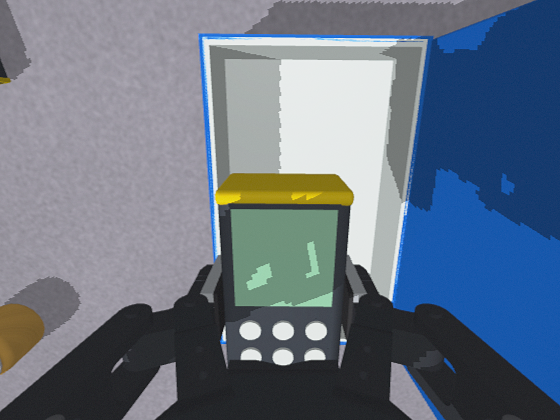

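View pics/scene13.png

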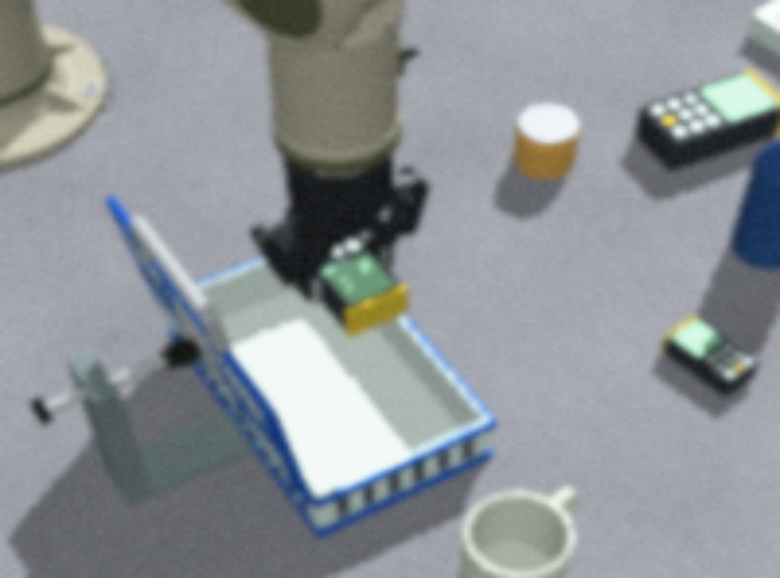

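View pics/top13.png

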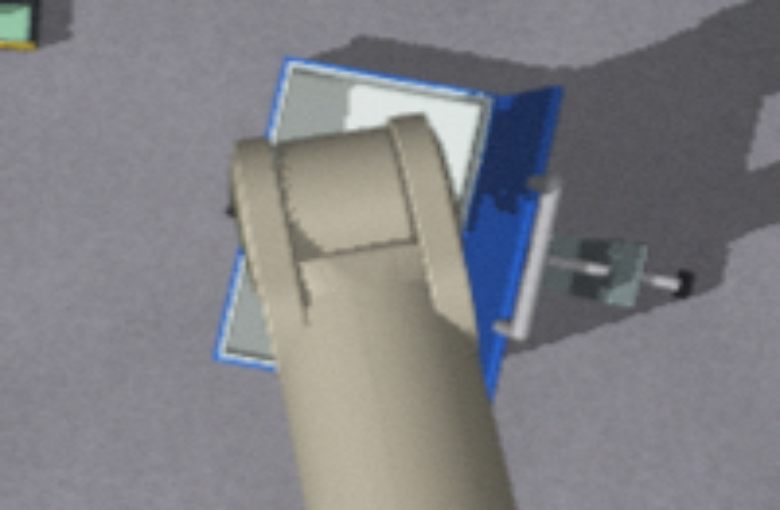

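Reader is held level above the open crate, and the lid is unchanged. Before lowering, I need to check how far the forearm is from the raised lid.

```bash
python3 - <<'E'
from h import *
from bench import arm
for n in("top","scene"):
    s=arm.snapshot(n); W=cloud(s).reshape(-1,3); L=cf(W,[.541,-.0263],-101.4); ok=np.isfinite(L[:,2])&(L[:,2]>.24)
    L=L[ok]; 
    for y0 in np.arange(-.25,.1,.03):
        m=(abs(L[:,1]-y0)<.015)
        if m.sum()>3:
            q=L[m]; i=q[:,0]>.06
            print(n,"y",round(y0,2),"x",np.round(np.percentile(q[:,0],[2,98]),3),"z",np.round(np.percentile(q[:,2],[2,50,98]),3),"beyond x>.06: zmin",np.round(q[i,2].min(),3) if i.any() else None)
E
```

```text
top y -0.25 x [0.029 0.13 ] z [0.633 0.668 0.689] beyond x>.06: zmin 0.63
top y -0.22 x [0.018 0.114] z [0.62  0.655 0.668] beyond x>.06: zmin 0.618
top y -0.19 x [0.006 0.103] z [0.607 0.643 0.655] beyond x>.06: zmin 0.605
top y -0.16 x [-0.006  0.091] z [0.595 0.631 0.643] beyond x>.06: zmin 0.597
top y -0.13 x [-0.018  0.078] z [0.582 0.619 0.631] beyond x>.06: zmin 0.585
top y -0.1 x [-0.03   0.066] z [0.57  0.606 0.618] beyond x>.06: zmin 0.57
top y -0.07 x [-0.043  0.057] z [0.569 0.594 0.606] beyond x>.06: zmin 0.243
top y -0.04 x [-0.059  0.111] z [0.268 0.582 0.594] beyond x>.06: zmin 0.244
top y -0.01 x [-0.072  0.111] z [0.268 0.568 0.584] beyond x>.06: zmin 0.262
top y 0.02 x [-0.079  0.111] z [0.268 0.563 0.575] beyond x>.06: zmin 0.264
top y 0.05 x [-0.059  0.113] z [0.262 0.547 0.566] beyond x>.06: zmin 0.241
scene y -0.25 x [0.107 0.14 ] z [0.606 0.64  0.658] beyond x>.06: zmin 0.597
scene y -0.22 x [0.033 0.119] z [0.592 0.646 0.659] beyond x>.06: zmin 0.582
scene y -0.19 x [-1.616  0.107] z [0.248 0.638 0.652] beyond x>.06: zmin 0.571
scene y -0.16 x [0.007 0.095] z [0.567 0.626 0.641] beyond x>.06: zmin 0.563
scene y -0.13 x [0.001 0.083] z [0.563 0.614 0.628] beyond x>.06: zmin 0.553
scene y -0.1 x [-0.01   0.072] z [0.549 0.601 0.616] beyond x>.06: zmin 0.544
scene y -0.07 x [-0.038  0.061] z [0.527 0.588 0.603] beyond x>.06: zmin 0.24
scene y -0.04 x [-0.053  0.112] z [0.268 0.577 0.591] beyond x>.06: zmin 0.243
scene y -0.01 x [-0.072  0.11 ] z [0.264 0.562 0.58 ] beyond x>.06: zmin 0.263
scene y 0.02 x [-0.079  0.045] z [0.247 0.481 0.571] beyond x>.06: zmin 0.265
scene y 0.05 x [-0.056  0.109] z [0.267 0.474 0.56 ] beyond x>.06: zmin 0.241
scene y 0.08 x [0.002 0.005] z [0.514 0.526 0.535] beyond x>.06: zmin None
```

Forearm underside is at about 0.52 now, so about 0.37 after lowering, against 0.27 for the handle. That is clear. I'll shift to the crate middle and lower.

```bash
python3 -m pendant '[[0.6,0,0,0,0,0],[0.55,0,1,0,0,0],[0,0,2.5,0,0,0],[0,0,2.5,0,0,0],[0,0,2.5,0,0,0],[0,0,2,0,0,0],[0,0,0,0,0,0],[0,0,0,0,0,0]]'
python3 - <<'E'
from h import *
from bench import arm
go([.5444,-.0147,-.013],-101.4)
s=arm.snapshot("wrist"); cv2.imwrite("pics/w14.png",s["frame"])
E
```

```text
clock: 24.2
position: [0.5447, -0.0163, 0.0366]
tool_rot: [-0.634, 0.773, 0.0, -0.0]
wrist_force: [-0.0, -0.9, -1.6]
grip_width: 0.0515
pos [ 0.5447 -0.0163  0.0366] shift cm [-0.15  0.06  4.96]
turn [ 0.001 -0.     0.001] shift in final axes [-0.15  0.06  4.96]
t 24.2 F [-0.  -0.9 -1.6] grip 0.0515
```

View pics/w14.png

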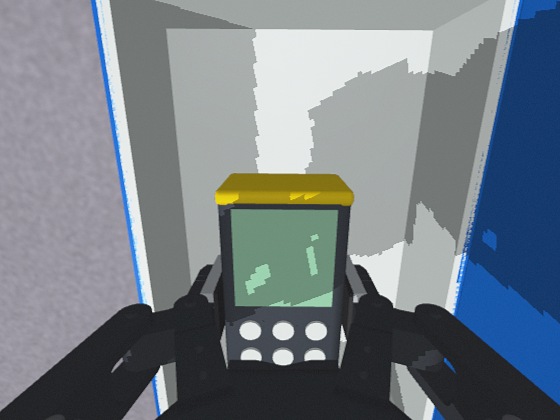

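```bash
python3 -m pendant '[[0.5,0,0,0,0,0],[0.3,0,1,0,0,0],[0,0,1,0,0,0],[0,0,1,0,0,0],[0,0,0.8,0,0,0],[0,0,0,0,0,0],[0,0,0,0,0,0]]'
python3 -c "
from h import *
go([.5444,-.0147,-.013],-101.4)"
```

```text
clock: 24.95
position: [0.5433, -0.0234, -0.0016]
tool_rot: [-0.634, 0.773, 0.0, -0.0]
wrist_force: [0.7, 0.1, -3.5]
grip_width: 0.0514
pos [ 0.5433 -0.0234 -0.0016] shift cm [-0.88  0.06  1.14]
turn [0.001 0.    0.002] shift in final axes [-0.88  0.06  1.14]
t 24.95 F [ 0.7  0.1 -3.5] grip 0.0514
```

```bash
python3 -m pendant '[[0,0,0.4,0,0,0],[0,0,0.3,0,0,0],[0,0,0,0,0,0]]' | grep -E "pos|force"
python3 -m pendant '[[0,0,0.2,0,0,0],[0,0,0,0,0,0]]' | grep -E "pos|force"
python3 -m pendant '[[0,0,0.15,0,0,0],[0,0,0,0,0,0]]' | grep -E "pos|force"
```

```text
position: [0.5432, -0.0238, -0.0086]
wrist_force: [0.2, -0.6, -2.6]
position: [0.5434, -0.0238, -0.0104]
wrist_force: [0.1, 0.1, -4.2]
position: [0.5434, -0.0237, -0.0119]
wrist_force: [0.4, 0.3, -2.7]
```

```bash
python3 -m pendant '[[0,0,0.1,0,0,0],[0,0,0,0,0,0]]' | grep -E "pos|force"
python3 -m pendant '[[0,0,0.1,0,0,0],[0,0,0,0,0,0]]' | grep -E "pos|force"
python3 -m pendant '[[0,0,0.1,0,0,0],[0,0,0,0,0,0]]' | grep -E "pos|force"
```

```text
position: [0.5435, -0.0237, -0.0124]
wrist_force: [-1.6, -0.4, 1.0]
position: [0.5435, -0.0238, -0.0125]
wrist_force: [-7.5, -0.2, 12.5]
position: [0.5436, -0.0238, -0.0125]
wrist_force: [-12.6, -1.1, 23.6]
```

Reader touched the floor at TCP z = -0.0124. I'm backing off the extra pressure before opening.

```bash
python3 -m pendant '[[0,0,-0.2,0,0,0],[0,0,0,0,0,0]]' | grep -E "pos|force"
python3 -m pendant '[[0,0,0,0,0,0],[0,0,0,0,0,0],[0,0,0,0,0,0],[0,0,0,0,0,0]]' 6.6
python3 - <<'E'
from h import *
from bench import arm
s=arm.snapshot("wrist"); cv2.imwrite("pics/w15.png",s["frame"])
E
```

```text
position: [0.5438, -0.0238, -0.0125]
wrist_force: [-1.1, 0.6, 10.0]
clock: 26.85
position: [0.5435, -0.0237, -0.0129]
tool_rot: [-0.634, 0.773, 0.0, 0.0]
wrist_force: [0.3, -0.3, 0.3]
grip_width: 0.0658
```

View pics/w15.png

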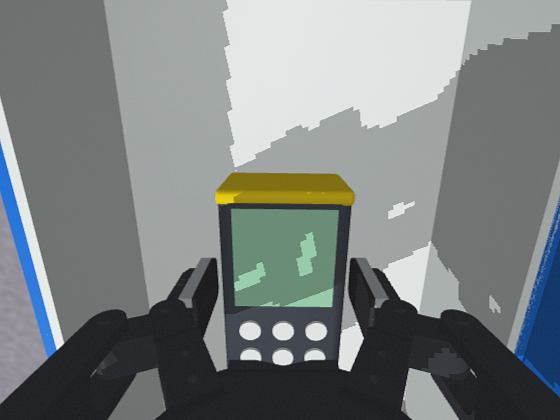

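Pads are free on both sides, with the reader flat on the floor at (285,270). Retreating straight up.

```bash
python3 -m pendant '[[0,0,-0.5,0,0,0],[0,0,-1,0,0,0],[0,0,-2,0,0,0],[0,0,-3,0,0,0],[0,0,-4,0,0,0],[0,0,-4,0,0,0],[0,0,-4,0,0,0],[0,0,-4,0,0,0]]'
python3 -m pendant '[[0,0,-4,0,0,0],[-3,0,-3,0,0,0],[-4,0,0,0,0,0],[-4,0,0,0,0,0],[-4,0,0,0,0,0],[-4,0,0,0,0,0],[-4,0,0,0,0,0],[0,0,0,0,0,0]]'
python3 - <<'E'
from h import *
from bench import arm
go([.5,.2,.3])
for n in("top","scene"):
    s=arm.snapshot(n); cv2.imwrite(f"pics/{n}16.png",s["frame"])
    lidplane(s)
    W=cloud(s).reshape(-1,3); L=cf(W,[.541,-.0263],-101.4); f=s["frame"].reshape(-1,3).astype(int)
    m=(abs(L[:,0])<.065)&(abs(L[:,1])<.11)&(L[:,2]>.022)&(L[:,2]<.08); q=L[m]
    A=np.c_[q[:,:2],np.ones(len(q))]; t=q[q[:,2]>np.median(q[:,2])-.006]; A=np.c_[t[:,:2],np.ones(len(t))]
    print(n,"reader in crate",cv2.minAreaRect((t[:,:2]*1000).astype(np.float32)),"z",np.median(t[:,2]),"plane",np.linalg.lstsq(A,t[:,2],rcond=None)[0])
    b=(np.hypot(W[:,0]-.45,W[:,1]-.332)<.05)&(W[:,2]>.05); print("tin",np.median(W[b],0))
E
```

```text
clock: 27.7
position: [0.5432, -0.0235, 0.2151]
tool_rot: [-0.634, 0.773, -0.0, 0.0]
wrist_force: [0.8, -1.3, 0.2]
grip_width: 0.0659
clock: 28.5
position: [0.5865, 0.2092, 0.2825]
tool_rot: [-0.638, 0.77, 0.002, 0.001]
wrist_force: [0.2, 0.2, -0.5]
grip_width: 0.0659
pos [0.5865 0.2092 0.2825] shift cm [ 2.51  8.34 -1.74]
t 28.5 F [ 0.2  0.2 -0.5] grip 0.0659
lid inner pts 999 theta past vertical 0.12670366637915212 yslope 0.0043079441655497885 x at hinge height 0.08086761650121563 rms 0.0006043271131478147
top reader in crate ((0.02376556396484375, 5.092975616455078), (100.11508178710938, 51.24117660522461), 88.99349975585938) z 0.041033611933768865 plane [0.01187452 0.0089386  0.04108351]
tin [0.43492463 0.34727489 0.0598561 ]
lid inner pts 99 theta past vertical 0.12718430134788095 yslope 0.004963538202242695 x at hinge height 0.08840594811074008 rms 0.00022022934570260094
scene reader in crate ((0.09917068481445312, 3.5896072387695312), (52.43862533569336, 101.64554595947266), 0.25898659229278564) z 0.03887562115952736 plane [-0.0198564  -0.00382093  0.03890728]
tin [0.45059747 0.32970215 0.0567823 ]
```

View pics/top16.png

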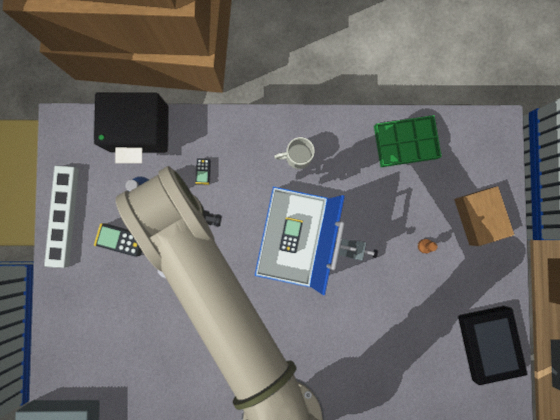

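View pics/scene16.png

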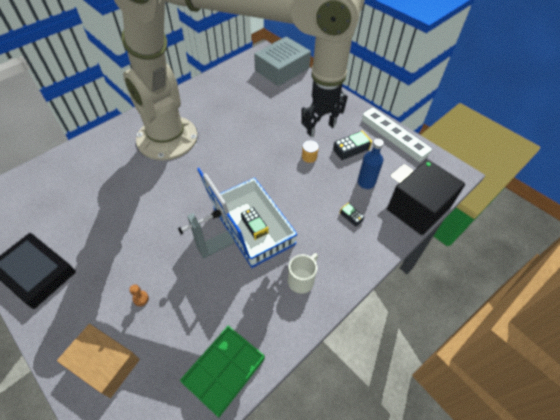

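Top picture: reader flat and centred in the open crate at (236,291), screen up, its top at 41 mm (5 mm floor + 36 mm). Lid still leans on the buffer at (248,345). In the scene picture the tin (309,152), flask, mug and stamp are where they were, and the arm touches nothing. Handing in.

```bash
python3 -c "
from bench import arm
print(arm.hand_in()); print(arm.get_obs()['clock'])"
```

```text
the job is handed in; nothing more can be done
None
the job is handed in; nothing more can be done
```

I swung the lid open onto its buffer, then set the middle-sized reader flat, screen up, in the middle of the crate. I handed in at about 28.6 s.

**Lid:** I pressed it to about 1.72 rad, where the plane fit and handle force both put the buffer at 4–5 mm of give (about 10 N). After release it sprang back and held at about 1.70 rad in every later picture. I estimate the buffer is still pressed in about 2 mm.

**Reader:** in the last check it lay centred in the crate with its top at 39–41 mm, which is what the 5 mm floor plus its height should give. Setting it down, I pressed on the floor with about 24 N for a moment, then eased off before opening the fingers.

**Everything else:** the other things look unmoved in the last pictures, by eye in the scene view. The arm hid the tin and part of the flask from the top camera, so the top camera's tin position there means nothing; the scene camera put it in its original place.

**What didn't match:**
- **Fingertips:** they measured about 26–32 mm behind the reported TCP, not 8 mm ahead. My first close on the handle missed for that reason, and I corrected for it.
- **Contact forces:** pulling the lid along a slightly wrong arc briefly put about 17 N on the wrist. The fingertips also touched the table with about 6 N when closing on the reader.
- **Camera readings:** the top and wrist cameras disagreed by 4–6 mm, and I went with the wrist camera or in between.

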